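Open the bench press with its lever

ROBOT

A 6-joint arm with a two-finger parallel gripper is mounted at the origin on a cart in front of the work surface, level with it; the furniture and walls round the work are solid. World frame = base frame: x ahead of the robot, y to its left, z up, the work surface at z = 0. Lengths are in m, angles in rad, forces in N, time in s.
With the tool pointing down it reaches from about 0.3 to 0.85 m from the base axis. Payload 5.4 kg.
Tool frame: the origin (TCP) lies on the mounting face of the last link; the fingertips stand 173 mm ahead of it and the grasp point (between the pads) lies 155 mm ahead of it; z points along the fingers, y is the line along which they close (so a half turn about z gives the same grasp; the last joint's range is limited). The gripper opens to 85 mm and grips with 20 to 120 N. Pads are 22 mm wide; open, the fingers measure 114 mm over their backs; the gripper's body (76 mm by 85 mm) begins 54 mm behind the grasp point. The pads swing forward as they close: fully open they stand 13 mm farther back than shut.
Start: joints at [-1.338, 0.158, 1.597, -0, 1.386, -0.21], TCP at [0.246, -0.52, 0.405] pointing down, gripper open.
Joint ranges: [-2.91, 2.91], [-0.94, 2.29], [0.18, 2.7], [-1.29, 4.43], [0.17, 2.64], [-3, 3]. Speed limits (rad/s): [2.57, 2.57, 3.14, 3.14, 3.14, 3.14].

INTERFACE

Orientations are given as a unit quaternion [w, x, y, z].
In Python, from bench import r gives the robot as it stands. The module is installed in compiled form; this text tells all that it offers.
- The arm moves only by the tool step_arm, never from a script. Its argument "targets" is a list of rows, each an object of numbers: "tx", "ty", "tz": the shift along the tool's x, y, z in cm; "spin": the turn about the tool's z in degrees. A call has 1 to 20 rows; each row shifts and turns the commanded pose from where the row before left it, along the tool's axes as they then stand; what a row does not reach is not made up. A row lasts 1/12 s, in which the tool goes at most 41.7 mm and 7.16 degrees, less where a joint would pass 70% of its speed; a pose out of reach is approached as far as the arm can. A call is refused whole if a number of a shift passes 4.17 or a number of a turn 7.16, either way. A call with a gripper value outside its range is refused whole. "gripper" is the opening, from 0 (shut) to 1 (fully open), set as the call begins (left out, the last holds). The fingers move at their own pace and stop on an object; "squeeze" is the grip in N (left out, the last holds). Time passes only in rows, so rows that do not move let the fingers close. It gives the time, the measured TCP pose, the force, the opening and the grip force at its end, in the units of the state.
- r.get_obs(): the state, without advancing time (a new reading comes with each control period).
- r.get_image(name): name is "side" or "top"; returns a dict with "color" (384x512x3 uint8, blue, green, red), "K" (3x3 intrinsics, pixels), "k1" (the pictures are not rectified: a ray, as slopes to the right and down, at radius r is drawn at 1 + k1 r^2 times it, then the intrinsics apply), "world_to_cam" (4x4, takes a point from world to camera coordinates). Camera axes: x right, y up, looking along -z (the intrinsics and any distortion apply to the point x, -y, -z); pixel columns grow to the right and rows downward; lengths in m; the calibration is good to about 2 mm. A picture is of the moment at which its call begins. There is no depth.
- r.job_done(): hands the job in; it is judged then, once.
The state is a dict: "time_s": time; "q": joint angles; "joint_vel": joint speeds; "tau": joint torques, N m; "tool_pos": TCP position; "tcp_rot": TCP orientation; "wrist_force": force on the tool from outside, world axes, zero at the start; "torque": the same for the moment, N m; "finger_gap": finger opening in m; "gripper_force": force on a finger pad.
Only numpy, scipy, OpenCV 4.12 (cv2) and the standard library are available. Lean on these libraries where they do the work, as an engineer would, in place of code of your own. Each camera call takes 0.05 s, during which the arm holds its last target. There are 200 camera calls.

TASK

The glued wallet in the bench press is ready to come out. With closed fingertips push the wooden chock out to the right by its upright peg (the side on which the peg stands), sliding it upright along the bench until its block is wholly out from under the lever, then press the padded long end of the lever down close to the bench so that its short end raises the heavy steel plate, and finish while holding it down, plate raised. Nothing is to be grasped or lifted, the plate must not be touched by hand, and the other things on the bench are to be left alone.

Things in the scene. Friction and masses are not known exactly. Their poses are not given: they have to be found in the camera images.
- press: Bench press, fixed: plywood board 280 x 150 x 18 mm (x -235 to +45 mm), steel plate at its far end, fulcrum bracket (cheeks 69 mm high, 59 mm over all) at the near end. Origin on the bench under the fulcrum; +x level along the lever to its padded long end, roughly towards the robot, over bare bench beyond the board; z up; +y to the robot's right. Turned up to 20 degrees, differs each time.
- flap: Heavy steel plate, 126 mm wide, about 2.4 kg, hinged at its far end. Origin at the tip of its 40 mm wide tongue over the lever's short end, mid-thickness, 54 mm above the bench when shut; the hinge axis is 168 mm farther along its -x, same height. Level when shut; tilts as the tongue rises, to about 0.37 rad (tip near 115 mm) with the lever fully down. It falls shut when the lever is let go.
- lever: Loose cranked steel lever, 26 mm wide. Origin at its 12 mm cross pin, resting in two open-topped slots of the fulcrum 45 mm above the bench; axes as the press's at rest. Level short arm 90 mm along -x, nose under the plate's tongue. Long arm, 10 mm thick, 200 mm, rises at 27 degrees along +x; it swings down about 35 degrees till its end meets the bench. Pressing the pad takes 2 to 9 N.
- lever_pad (a point): Middle of the top face of the wooden pad (70 mm along the arm, 44 mm wide) on the lever's long end: at rest about 144 mm along the press's +x from the pin and 137 mm above the bench; fully down about 171 mm along and 39 mm above the bench (an arc about the pin).
- chock: Loose wooden chock, 0.22 kg, on the bench under the long arm; stops the lever after 1 to 6 degrees. Origin at the bench under the centre of its block (38 along x, 44 along y, 88 mm high). Flat tongue, 12 mm thick, runs along the chock's +y (robot's right) to y = 140 mm. The block is clear of the lever when over 46 mm to the press's +y side; its tongue may stay under the lever.
- chock_peg (a point): Top centre of the chock's upright round peg, 18 mm in diameter, axis 115 mm along the chock's +y from the block's centre, top 100 mm above the bench. 84 mm are free between block and peg, above the 12 mm tongue: a fingertip put there can push the peg along the press's +y and so slide the chock out.
- dye_bottle: Bystander: small white bottle with a black nozzle, 42 x 42 x 136 mm; origin at the centre of its underside. Leave alone.
- spool_dark: Bystander: dark thread spool, 52 x 52 x 62 mm; origin at the centre of its underside. Leave alone.
- spool_white: Bystander: thread spool with white flanges, 52 x 52 x 62 mm; origin at the centre of its underside. Leave alone.
- wax: Bystander: wax block, 36 x 56 x 22 mm; origin at the centre of its underside. Leave alone.
- snap_jar: Bystander: clear jar with a screw cap, 68 x 69 x 86 mm; origin at the centre of its underside. Leave alone.
- awl: Bystander: awl lying down, 25 x 133 x 25 mm; origin at the centre of its underside. Leave alone.
Things that resemble listed ones, but are neither listed nor needed, are in the scene too. There is more than one size of the chock; the job needs the larger.

How it is judged:
By the outcome, as a careful person would: the job done as asked, in the order asked, and still so for the second after the job is handed in, while the arm keeps its last pose, push and grip.
It also fails if it takes over 43 s, if anything falls off the work surface, if the arm or the gripper's body presses on something with over 40 N, if the wrist force passes 120 N, or if a joint passes its speed limit or range.

## Working session

There is one attempt and no reset: what is moved stays moved. The work goes in short steps, Python scripts to look and compute and a tool call to move; the robot and the scene stay as the last step left them, time stands still between calls to the robot, and variables do not carry over. Pictures are saved under pics/ and viewed, at most 10 in all, crops included, and the job is handed in when it is done.

Besides the shell and the picture viewer there is one more tool, called by a JSON object that holds its "name" and its "arguments". step_arm: Moves the arm, as the interface text tells. Its arguments: {"type":"object","properties":{"targets":{"type":"array","items":{"type":"object","properties":{"tx":{"type":"number"},"ty":{"type":"number"},"tz":{"type":"number"},"spin":{"type":"number"}}}},"gripper":{"type":"number"},"squeeze":{"type":"number"}},"required":["targets"]}

```bash
mkdir -p pics
cat > h.py <<'E'
import numpy as np, cv2, pickle
from bench import r
def snap(n,tag):
    im=r.get_image(n); cv2.imwrite(f'pics/{tag}.png',im['color']); pickle.dump(im,open(f'{tag}.pkl','wb')); return im
def proj(im,P):
    P=np.atleast_2d(P).astype(float); W=np.array(im['world_to_cam']); c=P@W[:3,:3].T+W[:3,3]
    u=np.stack([c[:,0],-c[:,1]],1)/(-c[:,2:3]); u=u*(1+im['k1']*(u**2).sum(1,keepdims=True))
    K=np.array(im['K']); return u@K[:2,:2].T+K[:2,2]
def ray(im,px):
    K=np.array(im['K']); d=np.linalg.solve(K,[px[0],px[1],1])[:2]; u=d.copy()
    for _ in range(20): u=d/(1+im['k1']*(u@u))
    W=np.array(im['world_to_cam']); R=W[:3,:3]; v=R.T@np.array([u[0],-u[1],-1]); return -R.T@W[:3,3],v
def atz(im,px,z):
    o,v=ray(im,px); return o+v*(z-o[2])/v[2]
E
python3 - <<'E'
from h import *
a=snap('top','t0');b=snap('side','s0')
for i in(a,b):
    o,v=ray(i,(256,192));print(o.round(3),v.round(3),i['k1'],np.array(i['K'])[0,0])
o=r.get_obs();print(o['time_s'],o['tool_pos'],o['tcp_rot'],o['wrist_force'],o['finger_gap'])
cv2.imwrite('pics/both.png',np.hstack([cv2.resize(a['color'],(400,300)),cv2.resize(b['color'],(400,300))]))
E
```

```text
[0.431 0.074 1.187] [ 0.166  0.031 -0.986] -0.028506101480876327 479.6735799248493
[0.217 0.883 0.68 ] [ 0.38  -0.748 -0.544] -0.0006932722661624719 415.97034040509755
0.1 [ 0.24629057 -0.51930021  0.4038161 ] [-8.61765766e-04  9.75586038e-01  2.19615892e-01 -1.30210888e-05] [-0.04716537  0.42899974  0.05333351] 0.08564460340979747
```

View pics/t0.png

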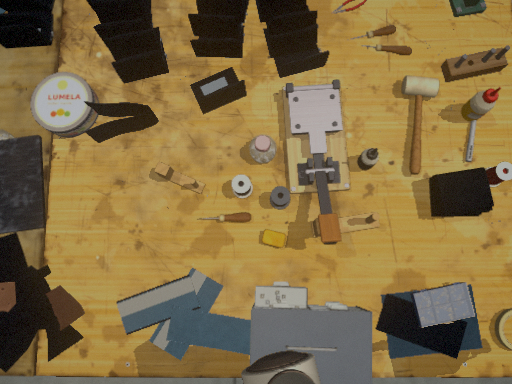

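View pics/s0.png

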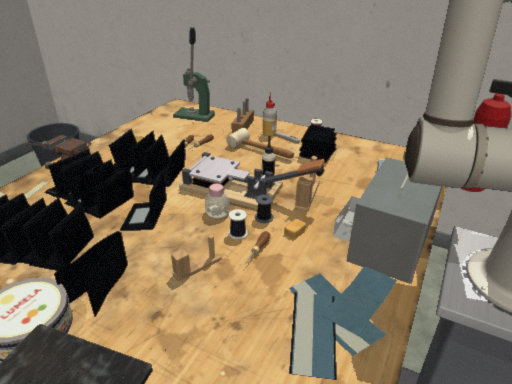

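The top view shows the lever with its pad at about (327,228). One chock lies under the lever, with its tongue and peg to the right at about (370,218). A second chock lies free at (165-200,170-190). The one under the lever fits the task; a crop of both views will confirm it.

Run:
```python
import cv2,numpy as np
a=cv2.imread('pics/t0.png')[80:250,270:390];b=cv2.imread('pics/s0.png')[140:265,165:335]
A=cv2.resize(a,(420,595),interpolation=cv2.INTER_CUBIC);B=cv2.resize(b,(380,279),interpolation=cv2.INTER_CUBIC)
c=np.zeros((595,800,3),np.uint8);c[:,:420]=A;c[:279,420:]=B
# chock zoom
d=cv2.resize(cv2.imread('pics/s0.png')[160:220,265:335],(360,308),interpolation=cv2.INTER_CUBIC);c[284:592,430:790]=d
cv2.imwrite('pics/c0.png',c)
```

```text
(no output)
```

View pics/c0.png

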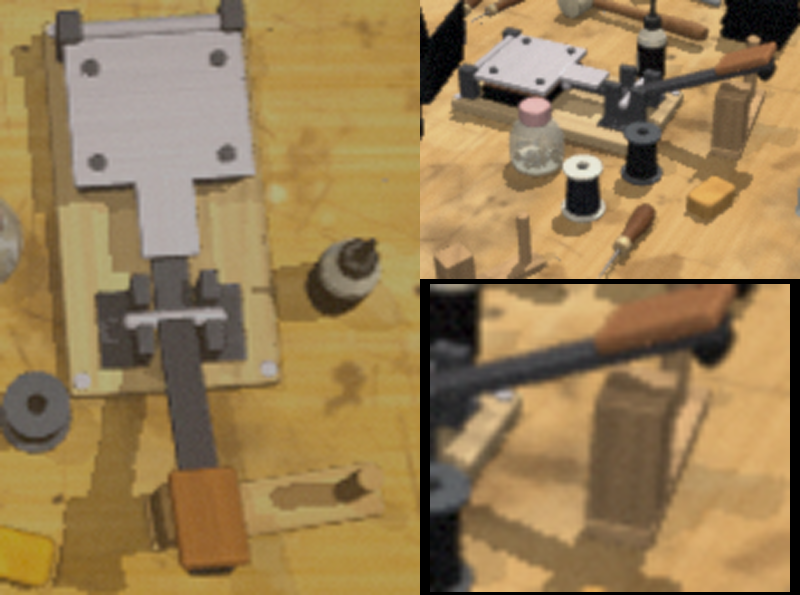

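The chock under the lever has its block edge at top-image px (315,224) and its tongue end at (379,219). It fits because its block sits under the long arm and its tongue and peg point right. The one at (165-200,180) is the smaller, loose decoy.

Run:
```python
from h import *
t=pickle.load(open('t0.pkl','rb'))
f=lambda c,z:atz(t,(270+c[0]/3.5,80+c[1]/3.5),z)
pin=(f((126,320),.045)+f((226,316),.045))/2
bl,br=f((75,395),.018),f((278,380),.018)
print('pin',pin,'board corners',bl,br,np.linalg.norm(bl-br))
e=(br-bl)/np.linalg.norm(br-bl)
# tip of plate tongue / plate corners
pl,pr=f((76,187),.057),f((256,176),.057);print('plate w',np.linalg.norm(pl-pr))
hl,hr=f((68,45),.057),f((240,28),.057)
pad=np.mean([f(c,.137) for c in [(172,474),(234,467),(247,560),(186,568)]],0)
print('pad',pad)
for n,v in[('board',e),('plate',(pr-pl)/np.linalg.norm(pr-pl))]:
    print(n,'y-axis',v,'x-axis ang',np.degrees(np.arctan2(-v[0],v[1]) ) )
d=pad-pin;print('pin->pad',d,np.linalg.norm(d[:2]),np.degrees(np.arctan2(d[1],d[0])))
d=pin-(bl+br)/2;print('pin-from board near mid',np.linalg.norm(d[:2]))
d=(pl+pr)/2-(hl+hr)/2;print('plate axis',np.degrees(np.arctan2(d[1],d[0])))
te=[f((380,462),.012),f((382,513),.012)];print('tongue end',te,np.linalg.norm(te[0]-te[1]))
print('peg top?',f((352,485),.1),f((352,485),.012))
print('tongue top edge',f((245,483),.012),f((380,462),.012),'bot',f((255,533),.012),f((382,513),.012))
print('bottle',atz(t,(370,158),.10), 'block left edge', f((152,490),.088),f((155,550),.088))
```

```text
pin [ 0.67430516 -0.04614659  0.045     ] board corners [0.62509137 0.02338664 0.018     ] [ 0.63493088 -0.11965408  0.018     ] 0.14337873925493733
plate w 0.1255211191815591
pad [ 0.52755117 -0.05449409  0.137     ]
board y-axis [ 0.06862603 -0.99764246  0.        ] x-axis ang -176.06492554060333
plate y-axis [ 0.05482594 -0.99849593  0.        ] x-axis ang -176.8571293844022
pin->pad [-0.14675399 -0.0083475   0.092     ] 0.1469912013704219 -176.74447381807963
pin-from board near mid 0.04433858214990796
plate axis -176.83119829003988
tongue end [array([ 0.57712428, -0.19007094,  0.012     ]), array([ 0.54128088, -0.18988758,  0.012     ])] 0.03584386655258937
peg top? [ 0.55126662 -0.15155725  0.1       ] [ 0.56102622 -0.16980182  0.012     ]
tongue top edge [ 0.56283805 -0.09507884  0.012     ] [ 0.57712428 -0.19007094  0.012     ] bot [ 0.52777466 -0.10097561  0.012     ] [ 0.54128088 -0.18988758  0.012     ]
bottle [ 0.69223983 -0.15615907  0.1       ] block left edge [ 0.54999774 -0.02318923  0.088     ] [ 0.51072688 -0.02432054  0.088     ]
```

```bash
cat >> h.py <<'E'
def box(x0,x1,y0,y1,z0,z1): return np.array([[x,y,z] for z in(z0,z1) for x,y in((x0,y0),(x1,y0),(x1,y1),(x0,y1))])
def place(P,o,ya): # ya = unit +y dir angle (rad)
    y=np.array([np.cos(ya),np.sin(ya)]); x=np.array([y[1],-y[0]])
    return np.c_[np.array(o)+P[:,:1]*x+P[:,1:2]*y,P[:,2]]
def draw(im,img,P,s,off,col):
    p=((proj(im,P)-off)*s*8).astype(int)
    for i in range(4):
        for a,b in((i,(i+1)%4),(i+4,(i+1)%4+4),(i,i+4)): cv2.line(img,tuple(map(int,p[a])),tuple(map(int,p[b])),col,1,cv2.LINE_AA,3)
E
python3 - <<'E'
from h import *
t=pickle.load(open('t0.pkl','rb'));s=pickle.load(open('s0.pkl','rb'))
out=np.zeros((500,800,3),np.uint8)
ya=np.radians(-81.5);o=(0.538,-0.0515)
for im,(x0,y0,w,h),X in((t,(300,190,100,62.5),0),(s,(250,150,80,100),1)):
    sc=(480 if X==0 else 300)/w; 
    c=cv2.resize(im['color'],None,fx=sc,fy=sc,interpolation=cv2.INTER_CUBIC)[int(y0*sc):int(y0*sc)+500,int(x0*sc):int(x0*sc)+(480 if X==0 else 320)].copy()
    off=np.array([x0,y0])
    for B,col in((box(-.019,.019,-.022,.022,0,.088),(0,0,255)),(box(-.019,.019,.022,.14,0,.012),(0,255,0)),(box(-.009,.009,.106,.124,.012,.1),(255,0,0))): draw(im,c,place(B,o,ya),sc,off,col)
    # lever pad model and board
    pp=place(np.array([[0,0,0.]]),(0.674,-.046),np.radians(-86.7))
    L=np.array([[x,y,z] for x,z in((.113,.121),(.175,.153)) for y in(-.022,.022)])
    q=((proj(im,place(L,(0.674,-.046),np.radians(-86.7)))-off)*sc)
    for p in q: cv2.circle(c,tuple(map(int,p)),4,(255,0,255),1)
    out[:c.shape[0],(0 if X==0 else 480):(0 if X==0 else 480)+c.shape[1]]=c
cv2.imwrite('pics/o1.png',out)
# box on bench: far top edge in top view & side
for z in(.1,.15,.2,.25): print(z,[atz(t,p,z)[:2].round(3) for p in((252,306),(371,309))],[atz(s,p,z)[:2].round(3) for p in((372,160),(440,190))])
E
```

```text
0.1 [array([0.358, 0.117]), array([ 0.352, -0.145])] [array([ 0.402, -0.228]), array([ 0.205, -0.15 ])]
0.15 [array([0.362, 0.115]), array([ 0.355, -0.134])] [array([ 0.386, -0.132]), array([ 0.206, -0.061])]
0.2 [array([0.365, 0.113]), array([ 0.359, -0.124])] [array([ 0.37 , -0.036]), array([0.207, 0.028])]
0.25 [array([0.368, 0.111]), array([ 0.362, -0.114])] [array([0.354, 0.059]), array([0.208, 0.117])]
```

View pics/o1.png

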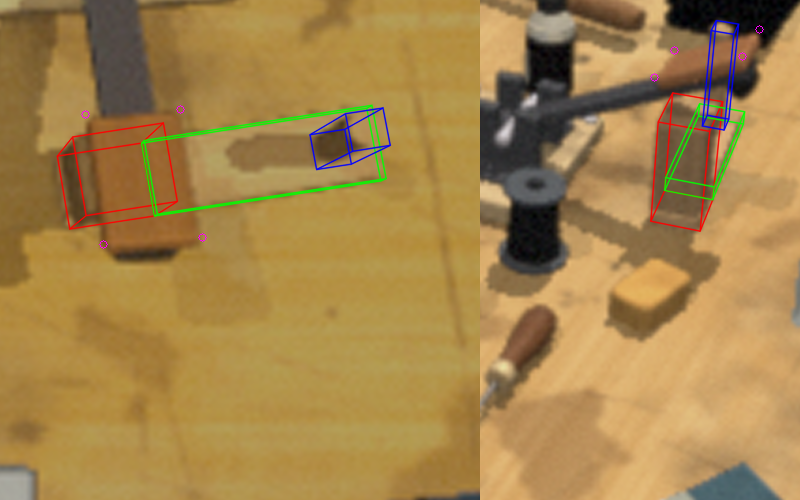

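The overlay matches the top view: the peg axis comes out near (0.555, -0.165). I'll close the fingers and go above the gap.

{"name": "step_arm", "arguments": {"gripper": 0, "squeeze": 20, "targets": [{"tx":2,"ty":-1},{"tx":3.2,"ty":-1.55},{"tx":3.2,"ty":-1.55},{"tx":3.2,"ty":-1.55},{"tx":3.2,"ty":-1.55},{"tx":3.2,"ty":-1.55},{"tx":3.2,"ty":-1.55},{"tx":3.2,"ty":-1.55},{"tx":3.2,"ty":-1.55},{"tx":3.2,"ty":-1.55},{"tx":3.2,"ty":-1.55},{"tx":3.2,"ty":-1.55},{"tx":3.2,"ty":-1.55},{"tx":3.2,"ty":-1.55},{"tx":1,"ty":-0.5},{"spin":5.5},{"spin":5.5},{"spin":5.5},{"spin":5.5},{}]}}

```text
schema error: expected keys tx, ty, tz, spin
```

{"name": "step_arm", "arguments": {"gripper": 0, "squeeze": 20, "targets": [{"tx":2,"ty":-1,"tz":0,"spin":0},{"tx":3.2,"ty":-1.55,"tz":0,"spin":0},{"tx":3.2,"ty":-1.55,"tz":0,"spin":0},{"tx":3.2,"ty":-1.55,"tz":0,"spin":0},{"tx":3.2,"ty":-1.55,"tz":0,"spin":0},{"tx":3.2,"ty":-1.55,"tz":0,"spin":0},{"tx":3.2,"ty":-1.55,"tz":0,"spin":0},{"tx":3.2,"ty":-1.55,"tz":0,"spin":0},{"tx":3.2,"ty":-1.55,"tz":0,"spin":0},{"tx":3.2,"ty":-1.55,"tz":0,"spin":0},{"tx":3.2,"ty":-1.55,"tz":0,"spin":0},{"tx":3.2,"ty":-1.55,"tz":0,"spin":0},{"tx":3.2,"ty":-1.55,"tz":0,"spin":0},{"tx":3.2,"ty":-1.55,"tz":0,"spin":0},{"tx":1,"ty":-0.5,"tz":0,"spin":0},{"tx":0,"ty":0,"tz":0,"spin":5.5},{"tx":0,"ty":0,"tz":0,"spin":5.5},{"tx":0,"ty":0,"tz":0,"spin":5.5},{"tx":0,"ty":0,"tz":0,"spin":5.5},{"tx":0,"ty":0,"tz":0,"spin":0}]}}

```text
time_s: 1.77
tool_pos: [0.5563, -0.1331, 0.4042]
tcp_rot: [-0.0, 1.0, 0.028, -0.001]
wrist_force: [0.2, 0.7, 0.1]
finger_gap: 0.0001
gripper_force: 0.0
```

```bash
cat > st.py <<'E'
from h import *
def tipinfo():
    o=r.get_obs(); w,x,y,z=o['tcp_rot']; from scipy.spatial.transform import Rotation as R
    M=R.from_quat([x,y,z,w]).as_matrix(); p=np.array(o['tool_pos'])
    print('t',round(o['time_s'],2),'tcp',p.round(4),'tip',(p+M[:,2]*.173).round(4),'tx',M[:,0].round(3),'ty',M[:,1].round(3),'F',np.round(o['wrist_force'],2),'gap',round(o['finger_gap'],4))
    return p,M
E
python3 - <<'E'
from st import *
p,M=tipinfo()
a=snap('top','t1');b=snap('side','s1')
c=np.hstack([cv2.resize(a['color'][150:270,250:410],(440,330)),cv2.resize(b['color'][90:260,200:380],(349,330))]);cv2.imwrite('pics/c1.png',c)
E
```

```text
t 1.77 tcp [ 0.5563 -0.1331  0.4042] tip [ 0.5561 -0.133   0.2312] tx [ 0.998  0.056 -0.001] ty [ 0.056 -0.998 -0.   ] F [0.25 0.67 0.15] gap 0.0001
```

View pics/c1.png

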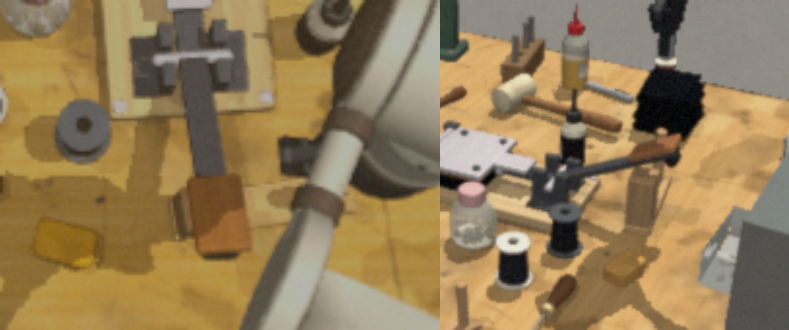

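The side view shows the peg top at about (662,133) in the crop, which is px (314,158) in the full frame. That agrees with the model's (315,157), and the fingertip hangs directly above the gap. Descending.

{"name": "step_arm", "arguments": {"targets": [{"tx":0,"ty":0,"tz":2,"spin":0},{"tx":0,"ty":0,"tz":3,"spin":0},{"tx":0,"ty":0,"tz":3,"spin":0},{"tx":0,"ty":0,"tz":3,"spin":0},{"tx":0,"ty":0,"tz":2,"spin":0},{"tx":0,"ty":0,"tz":2,"spin":0},{"tx":0,"ty":0,"tz":1.5,"spin":0},{"tx":0,"ty":0,"tz":1,"spin":0},{"tx":0,"ty":0,"tz":1,"spin":0},{"tx":0,"ty":0,"tz":0,"spin":0},{"tx":0,"ty":0,"tz":0,"spin":0}]}}

```text
time_s: 2.78
tool_pos: [0.5618, -0.1339, 0.2301]
tcp_rot: [0.003, 0.999, 0.031, 0.008]
wrist_force: [-6.4, 11.0, 44.5]
finger_gap: -0.0002
gripper_force: 21.9
```

```bash
python3 -c "
from st import *
tipinfo()"
```

```text
t 2.78 tcp [ 0.5618 -0.1339  0.2301] tip [ 0.5646 -0.135   0.0571] tx [0.998 0.061 0.016] ty [ 0.061 -0.998  0.007] F [-6.39 11.02 44.46] gap -0.0002
```

There is an unexpected 44 N contact, so I'm backing off at once.

{"name": "step_arm", "arguments": {"targets": [{"tx":0,"ty":0,"tz":-2,"spin":0},{"tx":0,"ty":0,"tz":-1,"spin":0},{"tx":0,"ty":0,"tz":0,"spin":0}]}}

```text
time_s: 3.03
tool_pos: [0.5577, -0.1334, 0.2526]
tcp_rot: [0.001, 1.0, 0.03, 0.002]
wrist_force: [0.7, -0.4, -0.4]
finger_gap: -0.0
gripper_force: 0.0
```

Run:
```python
from st import *
p,M=tipinfo()
a=snap('top','t2');b=snap('side','s2')
c=np.hstack([cv2.resize(a['color'][150:270,250:410],(440,330)),cv2.resize(b['color'][110:230,270:350],(220,330),interpolation=cv2.INTER_CUBIC)]);
c=np.hstack([cv2.resize(a['color'][190:250,290:390],(400,240),interpolation=cv2.INTER_CUBIC),cv2.resize(b['color'][130:220,255:350],(400,379),interpolation=cv2.INTER_CUBIC)[:240]]) if 0 else np.hstack([cv2.resize(a['color'][180:255,290:390],(400,300),interpolation=cv2.INTER_CUBIC),cv2.resize(b['color'][110:230,230:390],(400,300),interpolation=cv2.INTER_CUBIC)])
cv2.imwrite('pics/c2.png',c)
```

```text
t 3.03 tcp [ 0.5577 -0.1334  0.2526] tip [ 0.5585 -0.1338  0.0796] tx [0.998 0.06  0.005] ty [ 0.06  -0.998  0.003] F [ 0.66 -0.36 -0.42] gap -0.0
```

View pics/c2.png

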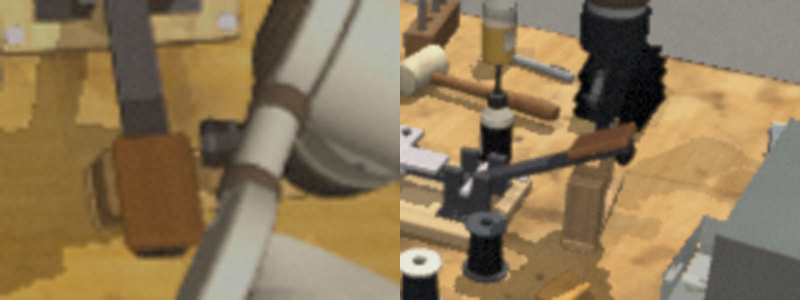

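```bash
python3 -c "
from st import *
print(r.get_obs()['q'])
a=pickle.load(open('t0.pkl','rb'))['color'];b=pickle.load(open('t2.pkl','rb'))['color'];c=pickle.load(open('s0.pkl','rb'))['color'];d=pickle.load(open('s2.pkl','rb'))['color']
# image drift of pad/chock parts
for A,B,(x,y,w,h) in((a,b,(308,215,8,22)),(a,b,(312,210,30,30)),(c,d,(295,175,22,35))):
    m=cv2.matchTemplate(B[y-6:y+h+6,x-6:x+w+6],A[y:y+h,x:x+w],cv2.TM_CCOEFF_NORMED);print(cv2.minMaxLoc(m)[1::2])
"
```

```text
[-4.45705748e-01  3.20394566e-01  1.73227244e+00 -1.03265675e-04
  1.08923127e+00  1.06588421e+00]
(0.7770896553993225, (6, 5))
(0.6294049620628357, (6, 6))
(0.8909747004508972, (6, 6))
```

{"name": "step_arm", "arguments": {"targets": [{"tx":0,"ty":0,"tz":-3,"spin":0},{"tx":0,"ty":0,"tz":-3,"spin":0},{"tx":0,"ty":0,"tz":0,"spin":0}]}}

```text
time_s: 3.38
tool_pos: [0.5579, -0.1336, 0.3139]
tcp_rot: [0.002, 1.0, 0.03, 0.003]
wrist_force: [1.0, 0.9, 1.8]
finger_gap: -0.0003
gripper_force: 0.0
```

Nothing has shifted, as the template matches sit within about 1 px. The likely cause is the finger linkage meeting the peg top on the tool-y side. I'll turn the gripper a quarter so its narrow side faces the peg, and push with the tip higher.

{"name": "step_arm", "arguments": {"targets": [{"tx":0,"ty":0,"tz":0,"spin":-6},{"tx":0,"ty":0,"tz":0,"spin":-6},{"tx":0,"ty":0,"tz":0,"spin":-6},{"tx":0,"ty":0,"tz":0,"spin":-6},{"tx":0,"ty":0,"tz":0,"spin":-6},{"tx":0,"ty":0,"tz":0,"spin":-6},{"tx":0,"ty":0,"tz":0,"spin":-6},{"tx":0,"ty":0,"tz":0,"spin":-6},{"tx":0,"ty":0,"tz":0,"spin":-6},{"tx":0,"ty":0,"tz":0,"spin":-6},{"tx":0,"ty":0,"tz":0,"spin":-6},{"tx":0,"ty":0,"tz":0,"spin":-6},{"tx":0,"ty":0,"tz":0,"spin":-6},{"tx":0,"ty":0,"tz":0,"spin":-6},{"tx":0,"ty":0,"tz":0,"spin":-6},{"tx":0,"ty":0,"tz":0,"spin":0},{"tx":0,"ty":0,"tz":0,"spin":0}]}}

```text
time_s: 4.8
tool_pos: [0.5561, -0.1328, 0.3081]
tcp_rot: [-0.001, 0.687, 0.727, -0.0]
wrist_force: [-0.2, -0.0, 0.4]
finger_gap: -0.0002
gripper_force: 0.0
```

```bash
python3 -c "
from st import *
tipinfo()"
```

```text
t 4.8 tcp [ 0.5561 -0.1328  0.3081] tip [ 0.5557 -0.1326  0.1351] tx [-0.056  0.998  0.001] ty [ 0.998  0.056 -0.002] F [-0.22 -0.01  0.36] gap -0.0002
```

{"name": "step_arm", "arguments": {"targets": [{"tx":0,"ty":0,"tz":1.5,"spin":0},{"tx":0,"ty":0,"tz":1.5,"spin":0},{"tx":0,"ty":0,"tz":1.5,"spin":0},{"tx":0,"ty":0,"tz":0.9,"spin":0},{"tx":0,"ty":0,"tz":0.9,"spin":0},{"tx":0,"ty":0,"tz":0.4,"spin":0},{"tx":0,"ty":0,"tz":0,"spin":0},{"tx":0,"ty":0,"tz":0,"spin":0}]}}

```text
time_s: 5.47
tool_pos: [0.5568, -0.1329, 0.243]
tcp_rot: [0.0, 0.686, 0.727, 0.0]
wrist_force: [0.6, -0.3, -0.3]
finger_gap: -0.0002
gripper_force: 0.0
```

{"name": "step_arm", "arguments": {"targets": [{"tx":-0.5,"ty":0,"tz":0,"spin":0},{"tx":-0.5,"ty":0,"tz":0,"spin":0},{"tx":-0.5,"ty":0,"tz":0,"spin":0},{"tx":-0.5,"ty":0,"tz":0,"spin":0},{"tx":-0.5,"ty":0,"tz":0,"spin":0},{"tx":-0.5,"ty":0,"tz":0,"spin":0}]}}

```text
time_s: 5.97
tool_pos: [0.5585, -0.1632, 0.2431]
tcp_rot: [0.0, 0.686, 0.728, 0.0]
wrist_force: [-0.7, 3.9, 4.0]
finger_gap: 0.0001
gripper_force: 2.0
```

Run:
```python
from st import *
p,M=tipinfo()
a=snap('top','t3');b=snap('side','s3')
c=np.hstack([cv2.resize(a['color'][180:255,290:390],(400,300),interpolation=cv2.INTER_CUBIC),cv2.resize(b['color'][110:230,230:390],(400,300),interpolation=cv2.INTER_CUBIC)])
cv2.imwrite('pics/c3.png',c)
```

```text
t 5.97 tcp [ 0.5585 -0.1632  0.2431] tip [ 0.5586 -0.1632  0.0701] tx [-0.059  0.998  0.   ] ty [0.998 0.059 0.001] F [-0.68  3.94  3.99] gap 0.0001
```

View pics/c3.png

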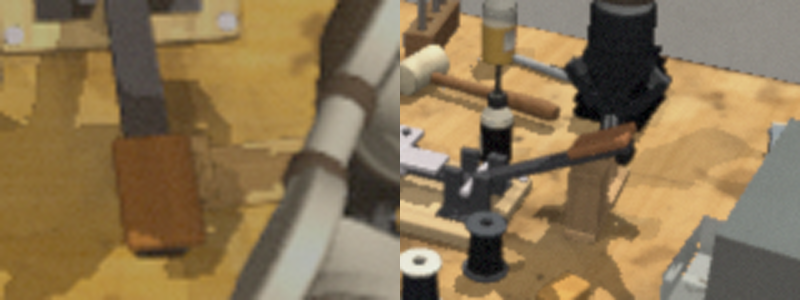

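The chock is sliding upright, pushed with about 4 N, and its left edge has gone under the pad. I'll keep pushing.

{"name": "step_arm", "arguments": {"targets": [{"tx":-0.6,"ty":0,"tz":0,"spin":0},{"tx":-0.6,"ty":0,"tz":0,"spin":0},{"tx":-0.6,"ty":0,"tz":0,"spin":0},{"tx":-0.6,"ty":0,"tz":0,"spin":0},{"tx":-0.6,"ty":0,"tz":0,"spin":0},{"tx":-0.6,"ty":0,"tz":0,"spin":0},{"tx":-0.6,"ty":0,"tz":0,"spin":0},{"tx":-0.6,"ty":0,"tz":0,"spin":0},{"tx":-0.6,"ty":0,"tz":0,"spin":0},{"tx":-0.6,"ty":0,"tz":0,"spin":0},{"tx":-0.4,"ty":0,"tz":0,"spin":0},{"tx":0,"ty":0,"tz":0,"spin":0}]}}

```text
time_s: 7.07
tool_pos: [0.5622, -0.2277, 0.2429]
tcp_rot: [0.0, 0.686, 0.727, -0.0]
wrist_force: [-0.4, -0.0, 1.1]
finger_gap: -0.0004
gripper_force: 0.0
```

Run:
```python
from st import *
p,M=tipinfo()
a=snap('top','t4');b=snap('side','s4')
c=np.hstack([cv2.resize(a['color'][180:255,290:390],(400,300),interpolation=cv2.INTER_CUBIC),cv2.resize(b['color'][110:230,230:390],(400,300),interpolation=cv2.INTER_CUBIC)])
cv2.imwrite('pics/c4.png',c)
```

```text
t 7.07 tcp [ 0.5622 -0.2277  0.2429] tip [ 0.5622 -0.2279  0.0699] tx [-0.058  0.998 -0.001] ty [0.998 0.058 0.   ] F [-0.44 -0.04  1.08] gap -0.0004
```

View pics/c4.png

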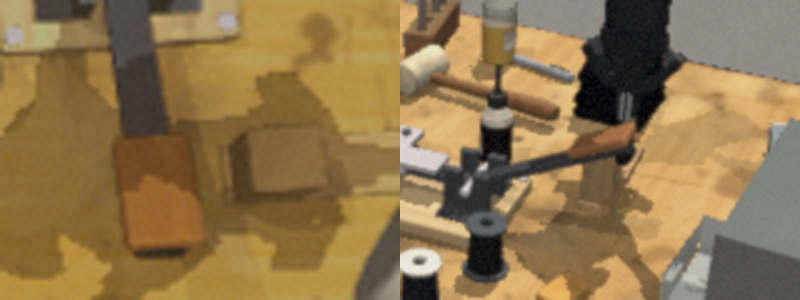

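The block is now upright, to the right of the pad. Its top face is at crop (250-327,125-195), px (362,220), and a gap to the pad is visible. I'll quantify that gap.

Run:
```python
from h import *
a=pickle.load(open('t4.pkl','rb'))
pin=np.array([.6743,-.0461]);X=np.array([-.998,-.057]);Y=np.array([.057,-.998])
for n,c,z in(('c',(288,160),.088),('top-left',(248,165),.088),('bot-left',(226,175),0),('top right',(327,155),.088)):
    P=atz(a,(290+c[0]/4,180+c[1]/4),z);d=P[:2]-pin;print(n,P.round(4),'press',(d@X).round(4),(d@Y).round(4))
d=np.array([.556,-.1326])
# pad target points in world and deltas from tip
tip=np.array([.5622,-.2279]);tx=-Y;ty=-X
for xp,z in((.144,.137),(.150,.132)):
    w=pin+xp*X;dl=w-tip;print(w,'tx',dl@tx*100,'ty',dl@ty*100)
```

```text
c [ 0.5494 -0.1343  0.088 ] press 0.1297 0.0809
top-left [ 0.5467 -0.1114  0.088 ] press 0.1311 0.0579
bot-left [ 0.5498 -0.1124  0.    ] press 0.128 0.0591
top right [ 0.5522 -0.1567  0.088 ] press 0.1282 0.1034
[ 0.530588 -0.054308] tx 17.50467 ty -2.1654031999999974
[ 0.5246  -0.05465] tx 17.50467 ty -2.764955000000008
```

The block centre is at press y = +81 mm (over 46 mm needed). Its inner face is at +58 mm, clear of the lever. I'll raise the tool and go above the pad.

{"name": "step_arm", "arguments": {"targets": [{"tx":0.3,"ty":0,"tz":-1,"spin":0},{"tx":0,"ty":0,"tz":-2.5,"spin":0},{"tx":0,"ty":0,"tz":-3,"spin":0},{"tx":0,"ty":0,"tz":-3,"spin":0},{"tx":0,"ty":0,"tz":-2.5,"spin":0},{"tx":1.2,"ty":0,"tz":0,"spin":0},{"tx":2,"ty":-0.3,"tz":0,"spin":0},{"tx":2,"ty":-0.3,"tz":0,"spin":0},{"tx":2,"ty":-0.3,"tz":0,"spin":0},{"tx":2,"ty":-0.3,"tz":0,"spin":0},{"tx":2,"ty":-0.3,"tz":0,"spin":0},{"tx":2,"ty":-0.3,"tz":0,"spin":0},{"tx":2,"ty":-0.3,"tz":0,"spin":0},{"tx":2,"ty":-0.1,"tz":0,"spin":0},{"tx":0,"ty":0,"tz":0,"spin":0},{"tx":0,"ty":0,"tz":0,"spin":0},{"tx":0,"ty":0,"tz":0,"spin":0}]}}

```text
time_s: 8.58
tool_pos: [0.5298, -0.0534, 0.3629]
tcp_rot: [0.0, 0.686, 0.728, -0.0]
wrist_force: [-0.4, 0.3, 0.1]
finger_gap: 0.0002
gripper_force: 0.0
```

Run:
```python
from st import *
p,M=tipinfo();d=p[:2]-np.array([.6743,-.0461]);print('press',d@[-.998,-.057],d@[.057,-.998])
b=snap('side','s5');a=snap('top','t5')
c=np.hstack([cv2.resize(a['color'][180:255,290:390],(400,300),interpolation=cv2.INTER_CUBIC),cv2.resize(b['color'][110:230,230:390],(400,300),interpolation=cv2.INTER_CUBIC)])
cv2.imwrite('pics/c5.png',c)
```

```text
t 8.58 tcp [ 0.5298 -0.0534  0.3629] tip [ 0.5299 -0.0535  0.1899] tx [-0.059  0.998 -0.001] ty [0.998 0.059 0.   ] F [-0.44  0.34  0.08] gap 0.0002
press 0.14458456975639203 -0.000993887919758928
```

View pics/c5.png

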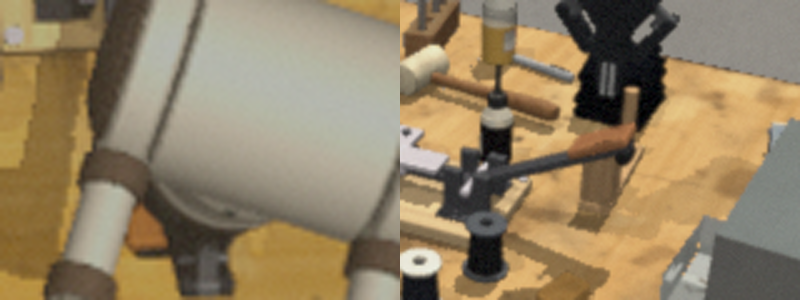

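The fingertips are above the pad, with the tip at z 0.190 m and press (0.145, -0.001). The chock and peg stand upright to the right. I'll press along the arc, first part.

{"name": "step_arm", "arguments": {"targets": [{"tx":0,"ty":0,"tz":1.5,"spin":0},{"tx":0,"ty":0,"tz":1.5,"spin":0},{"tx":0,"ty":0,"tz":1,"spin":0},{"tx":0,"ty":0,"tz":0.5,"spin":0},{"tx":0,"ty":0,"tz":0.4,"spin":0},{"tx":0,"ty":-0.1,"tz":0.4,"spin":0},{"tx":0,"ty":-0.25,"tz":0.5,"spin":0},{"tx":0,"ty":-0.25,"tz":0.5,"spin":0},{"tx":0,"ty":-0.25,"tz":0.5,"spin":0},{"tx":0,"ty":-0.25,"tz":0.5,"spin":0}]}}

```text
time_s: 9.52
tool_pos: [0.5195, -0.0545, 0.2913]
tcp_rot: [0.001, 0.686, 0.728, 0.0]
wrist_force: [-2.0, -0.6, 6.3]
finger_gap: -0.0001
gripper_force: 2.7
```

{"name": "step_arm", "arguments": {"targets": [{"tx":0,"ty":-0.2,"tz":0.5,"spin":0},{"tx":0,"ty":-0.2,"tz":0.5,"spin":0},{"tx":0,"ty":-0.2,"tz":0.5,"spin":0},{"tx":0,"ty":-0.2,"tz":0.5,"spin":0},{"tx":0,"ty":-0.12,"tz":0.5,"spin":0},{"tx":0,"ty":-0.12,"tz":0.5,"spin":0},{"tx":0,"ty":-0.12,"tz":0.5,"spin":0},{"tx":0,"ty":-0.1,"tz":0.5,"spin":0},{"tx":0,"ty":-0.06,"tz":0.5,"spin":0},{"tx":0,"ty":-0.06,"tz":0.5,"spin":0},{"tx":0,"ty":0,"tz":0,"spin":0}]}}

```text
time_s: 10.43
tool_pos: [0.505, -0.0548, 0.2388]
tcp_rot: [-0.0, 0.686, 0.728, 0.0]
wrist_force: [0.9, -1.2, 0.5]
finger_gap: -0.0
gripper_force: 0.7
```

Run:
```python
from st import *
p,M=tipinfo();d=p[:2]-np.array([.6743,-.0461]);print('press',d@[-.998,-.057],d@[.057,-.998])
```

```text
t 10.43 tcp [ 0.505  -0.0548  0.2388] tip [ 0.505  -0.0548  0.0658] tx [-0.059  0.998  0.   ] ty [ 0.998  0.059 -0.   ] F [ 0.94 -1.25  0.45] gap -0.0
press 0.16948270035021393 -0.0009815352383073643
```

{"name": "step_arm", "arguments": {"targets": [{"tx":0,"ty":-0.05,"tz":0.5,"spin":0},{"tx":0,"ty":0,"tz":0.5,"spin":0},{"tx":0,"ty":0,"tz":0.5,"spin":0},{"tx":0,"ty":0,"tz":0.4,"spin":0},{"tx":0,"ty":0,"tz":0.3,"spin":0},{"tx":0,"ty":0,"tz":0.2,"spin":0},{"tx":0,"ty":0,"tz":0,"spin":0},{"tx":0,"ty":0,"tz":0,"spin":0},{"tx":0,"ty":0,"tz":0,"spin":0}]}}

```text
time_s: 11.18
tool_pos: [0.5046, -0.0547, 0.2156]
tcp_rot: [0.0, 0.686, 0.728, 0.0]
wrist_force: [-1.1, -0.1, 0.4]
finger_gap: -0.0002
gripper_force: 0.2
```

Run:
```python
from st import *
p,M=tipinfo();d=p[:2]-np.array([.6743,-.0461]);print('press',d@[-.998,-.057],d@[.057,-.998])
b=snap('side','s6');a=snap('top','t6')
c=np.hstack([cv2.resize(a['color'][70:250,270:390],(267,400),interpolation=cv2.INTER_CUBIC),cv2.resize(b['color'][110:230,170:330],(533,400),interpolation=cv2.INTER_CUBIC)])
cv2.imwrite('pics/c6.png',c)
```

```text
t 11.18 tcp [ 0.5046 -0.0547  0.2156] tip [ 0.5047 -0.0547  0.0426] tx [-0.059  0.998  0.   ] ty [0.998 0.059 0.   ] F [-1.07 -0.08  0.39] gap -0.0002
press 0.16983067991607062 -0.0011080215985964288
```

View pics/c6.png

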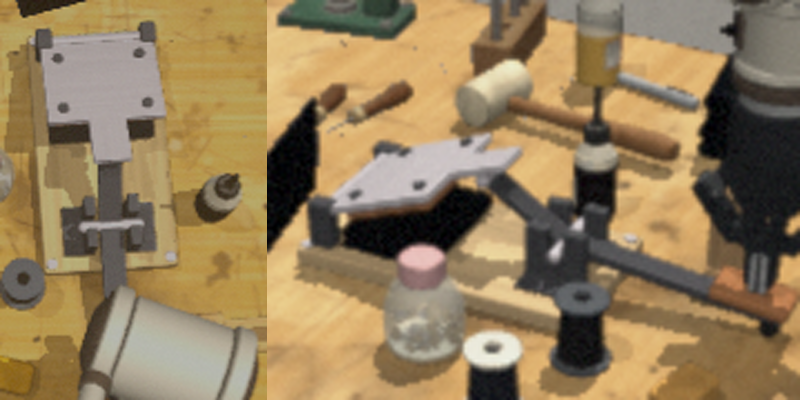

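The plate is clearly raised, with its tongue at about (500,160) in the side crop. The lever's long end is nearly at the bench, with the fingertips on the pad at (760,285). A little more push will seat it on the bench.

{"name": "step_arm", "arguments": {"targets": [{"tx":0,"ty":0,"tz":0.2,"spin":0},{"tx":0,"ty":0,"tz":0.15,"spin":0},{"tx":0,"ty":0,"tz":0,"spin":0},{"tx":0,"ty":0,"tz":0,"spin":0},{"tx":0,"ty":0,"tz":0,"spin":0},{"tx":0,"ty":0,"tz":0,"spin":0}]}}

```text
time_s: 11.78
tool_pos: [0.5047, -0.0548, 0.2123]
tcp_rot: [0.0, 0.686, 0.728, 0.0]
wrist_force: [-0.6, -0.1, 3.1]
finger_gap: -0.0002
gripper_force: 1.1
```

{"name": "step_arm", "arguments": {"targets": [{"tx":0,"ty":0,"tz":0.2,"spin":0},{"tx":0,"ty":0,"tz":0.1,"spin":0},{"tx":0,"ty":0,"tz":0,"spin":0},{"tx":0,"ty":0,"tz":0,"spin":0},{"tx":0,"ty":0,"tz":0,"spin":0},{"tx":0,"ty":0,"tz":0,"spin":0}]}}

```text
time_s: 12.28
tool_pos: [0.5052, -0.0549, 0.2117]
tcp_rot: [0.0, 0.686, 0.728, -0.0]
wrist_force: [-8.2, 1.4, 22.5]
finger_gap: -0.0001
gripper_force: 11.8
```

{"name": "step_arm", "arguments": {"targets": [{"tx":0,"ty":0,"tz":-0.15,"spin":0},{"tx":0,"ty":0,"tz":0,"spin":0},{"tx":0,"ty":0,"tz":0,"spin":0},{"tx":0,"ty":0,"tz":0,"spin":0},{"tx":0,"ty":0,"tz":0,"spin":0},{"tx":0,"ty":0,"tz":0,"spin":0}]}}

```text
time_s: 12.78
tool_pos: [0.5049, -0.0548, 0.2119]
tcp_rot: [0.0, 0.686, 0.728, 0.0]
wrist_force: [-4.0, 0.8, 10.1]
finger_gap: 0.0003
gripper_force: 6.2
```

Run:
```python
from st import *
tipinfo(); print(np.abs(r.get_obs()['joint_vel']).max())
r.job_done()
```

```text
t 12.78 tcp [ 0.5049 -0.0548  0.2119] tip [ 0.505  -0.0549  0.0389] tx [-0.059  0.998 -0.   ] ty [0.998 0.059 0.   ] F [-4.04  0.83 10.12] gap 0.0003
0.0024212021504760274
the job is handed in; nothing more can be done
```

The job is handed in at 12.8 s: the chock is upright and clear of the lever (about 81 mm to the right), and the lever is held down on the bench with about 10 N, plate raised. One risk: on my first descent the gripper hit something, probably the peg top, at about 44 N, and if that counts as the gripper's body it passes the 40 N limit; nothing visibly moved.

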